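# Try the air cylinders and reject the stiff one

## Task

On the sloping rack lie three air cylinders waiting for their stroke check: push each one's plunger in along its stroke and leave the ones that slide freely fully home, lying in their lanes. If a plunger gets stiffer on the way, stop there without forcing it, and lay that cylinder flat on the paper slip in the empty compartment of the reject tray, plunger end in the narrow channel, setting it down rather than dropping it. Leave the earlier rejects and everything else on the bench where they are.

Things in the scene. Friction and masses are not known exactly. Their poses are not given: they have to be found in the camera images.
- rack: fixed sloping rack 200 (x) x 120 (y) mm, 90 high; origin: centre of its underside. A board 60 mm long rises at 45 degrees towards +y; lanes at x = -60, 0, 60 mm, 32 wide between rails 7 high, 4 thick. Cylinder feet rest on a ledge 16 mm high at the low end, about 54 mm above the bench; the upper 10 mm of each barrel and the plunger stick out past the board's upper edge
- tray: fixed grey reject tray 190 (x) x 136 (y) x 12 mm; origin: centre of its underside. Three compartments along y at x = -60, 0, 60 mm; floor 4 mm above the bench, walls 8 mm above that. Each: a wide part for the barrel (34 mm wide, y -64 to 18 mm), then towards +y a narrow channel for the plunger (22 mm wide, y 18 to 64 mm). Two hold earlier rejects
- slip: white paper slip 24 x 64 mm, flat on the floor of the one empty compartment (varies). Origin: on the compartment's floor and centre line, where the middle of the barrel's foot end belongs; x across, y along the compartment towards the plunger channel, z up. A cylinder laid properly has its z along the slip's y and its origin 13 mm above the slip's
- unit_a: one of three outwardly identical air cylinders (lanes vary): square aluminium barrel 26 x 26 x 70 mm, 0.13-0.2 kg, 10 mm rod with black button 18 mm across, 6 mm thick. Origin: centre of the barrel's foot; z along the barrel to the button, x and y square to its sides. Lies loose on the slope, button end up; lift it square to the slope, gripping the sides facing along the rack's x
- unit_b: another cylinder, the same as unit_a in every visible way and with the same frame
- unit_c: another cylinder, the same as unit_a in every visible way and with the same frame
- plunger_a (a joint): push of unit_a's plunger, m: 0 out, 0.024 home; starts 0 to 0.003. The button's face is (0.104 - value) from the unit's origin along z. A sound one slides at a steady 3.5 to 5 N and stays where left; a stiff one starts alike but needs about 1.2 N more per mm, and springs back to under 5 mm when let go. 10 to 14 N short of home proves it stiff; never drive it past 15 mm
- plunger_b (a joint): push of unit_b's plunger, described as for plunger_a
- plunger_c (a joint): push of unit_c's plunger, described as for plunger_a
- tip_a (a point): centre of the outer face of unit_a's button; moves with the plunger
- tip_b (a point): centre of the outer face of unit_b's button; moves with the plunger
- tip_c (a point): centre of the outer face of unit_c's button; moves with the plunger
- bottle: small red threadlocker bottle, 34 mm across, 100 mm tall, beside the rack; origin at the centre of its underside. Leave alone
- jar: grey jar with a lid, 84 mm across, 80 mm tall; origin at the centre of its underside. Leave alone
- driver: black-handled screwdriver 170 mm long, lying behind the tray's -y side; axis x. Leave alone
- bin: open grey bin of brass screws 80 x 100 x 45 mm; origin at the centre of its underside. Leave alone
- knob_1: black plastic knob, 34 mm across, 36 mm high, standing on the bench on the rack's +y side; origin at the centre of its underside. Leave alone
- knob_2: black plastic knob like the other, standing on the tray's +y side. Leave alone
- old_1: earlier reject, a cylinder like the others with its rod out, lying in the tray; same frame. Leave it lying
- old_2: earlier reject, a cylinder like the others with its rod out, lying in the tray; same frame. Leave it lying

How it is judged (in metres and radians):
On the way:
1. the stiff plunger has been tried: pressed in more than 4 mm and met with more than 8 N short of home (((value of joint plunger_a between 0.004 and 0.018 m and contact force between the fingers and unit_a above 8 N) or (value of joint plunger_b between 0.004 and 0.018 m and contact force between the fingers and unit_b above 8 N) or (value of joint plunger_c between 0.004 and 0.018 m and contact force between the fingers and unit_c above 8 N))), for 0.04 s.
At the end, for the whole second after the job is handed in: two cylinders lie in rack lanes, plungers home (over 21 of 24 mm); the stiff one, plunger out (under 8 mm), lies released and still on the slip compartment's floor (2.5 mm), within 7 mm across, 8 mm along, 0.1 rad, plunger in the narrow channel ((((value of joint plunger_a below 0.008 m and x of unit_a in the frame of slip between -0.007 and 0.007 m and y of unit_a in the frame of slip between -0.008 and 0.009 m and z of unit_a in the frame of slip below 0.0155 m and angle between the z axis of unit_a and the y axis of slip, either way round below 0.1 rad and y of tip_a in the frame of slip above 0.07 m and linear speed of unit_a below 0.02 m/s and contact force between the fingers and unit_a below 0.1 N) and (value of joint plunger_b above 0.021 m and (x of unit_b in the frame of rack between -0.066 and -0.054 m or x of unit_b in the frame of rack between -0.006 and 0.006 m or x of unit_b in the frame of rack between 0.054 and 0.066 m) and y of unit_b in the frame of rack between -0.052 and -0.036 m and z of unit_b in the frame of rack between 0.048 and 0.062 m and angle between unit_b's own z axis and vertical between 0.68 and 0.9 rad) and (value of joint plunger_c above 0.021 m and (x of unit_c in the frame of rack between -0.066 and -0.054 m or x of unit_c in the frame of rack between -0.006 and 0.006 m or x of unit_c in the frame of rack between 0.054 and 0.066 m) and y of unit_c in the frame of rack between -0.052 and -0.036 m and z of unit_c in the frame of rack between 0.048 and 0.062 m and angle between unit_c's own z axis and vertical between 0.68 and 0.9 rad)) or ((value of joint plunger_b below 0.008 m and x of unit_b in the frame of slip between -0.007 and 0.007 m and y of unit_b in the frame of slip between -0.008 and 0.009 m and z of unit_b in the frame of slip below 0.0155 m and angle between the z axis of unit_b and the y axis of slip, either way round below 0.1 rad and y of tip_b in the frame of slip above 0.07 m and linear speed of unit_b below 0.02 m/s and contact force between the fingers and unit_b below 0.1 N) and (value of joint plunger_a above 0.021 m and (x of unit_a in the frame of rack between -0.066 and -0.054 m or x of unit_a in the frame of rack between -0.006 and 0.006 m or x of unit_a in the frame of rack between 0.054 and 0.066 m) and y of unit_a in the frame of rack between -0.052 and -0.036 m and z of unit_a in the frame of rack between 0.048 and 0.062 m and angle between unit_a's own z axis and vertical between 0.68 and 0.9 rad) and (value of joint plunger_c above 0.021 m and (x of unit_c in the frame of rack between -0.066 and -0.054 m or x of unit_c in the frame of rack between -0.006 and 0.006 m or x of unit_c in the frame of rack between 0.054 and 0.066 m) and y of unit_c in the frame of rack between -0.052 and -0.036 m and z of unit_c in the frame of rack between 0.048 and 0.062 m and angle between unit_c's own z axis and vertical between 0.68 and 0.9 rad)) or ((value of joint plunger_c below 0.008 m and x of unit_c in the frame of slip between -0.007 and 0.007 m and y of unit_c in the frame of slip between -0.008 and 0.009 m and z of unit_c in the frame of slip below 0.0155 m and angle between the z axis of unit_c and the y axis of slip, either way round below 0.1 rad and y of tip_c in the frame of slip above 0.07 m and linear speed of unit_c below 0.02 m/s and contact force between the fingers and unit_c below 0.1 N) and (value of joint plunger_a above 0.021 m and (x of unit_a in the frame of rack between -0.066 and -0.054 m or x of unit_a in the frame of rack between -0.006 and 0.006 m or x of unit_a in the frame of rack between 0.054 and 0.066 m) and y of unit_a in the frame of rack between -0.052 and -0.036 m and z of unit_a in the frame of rack between 0.048 and 0.062 m and angle between unit_a's own z axis and vertical between 0.68 and 0.9 rad) and (value of joint plunger_b above 0.021 m and (x of unit_b in the frame of rack between -0.066 and -0.054 m or x of unit_b in the frame of rack between -0.006 and 0.006 m or x of unit_b in the frame of rack between 0.054 and 0.066 m) and y of unit_b in the frame of rack between -0.052 and -0.036 m and z of unit_b in the frame of rack between 0.048 and 0.062 m and angle between unit_b's own z axis and vertical between 0.68 and 0.9 rad)))); the robot touches nothing.
It fails at once if a cylinder that stiffens is forced: its plunger is driven past 15 mm against more than 14 N ((value of joint plunger_a between 0.015 and 0.02 m and contact force between the fingers and unit_a above 14 N) or (value of joint plunger_b between 0.015 and 0.02 m and contact force between the fingers and unit_b above 14 N) or (value of joint plunger_c between 0.015 and 0.02 m and contact force between the fingers and unit_c above 14 N)).
It fails at once if a cylinder is dropped (faster than 0.6 m/s out of the fingers) ((linear speed of unit_a above 0.6 m/s and contact force between the fingers and unit_a below 0.05 N) or (linear speed of unit_b above 0.6 m/s and contact force between the fingers and unit_b below 0.05 N) or (linear speed of unit_c above 0.6 m/s and contact force between the fingers and unit_c below 0.05 N)).
It fails at once if something else on the bench is shifted by more than 30 mm, or an earlier reject by more than 15 mm (distance of any of bottle, jar, driver, bin, knob_1, knob_2 from where it was at the start of the episode above 0.03 m or distance of any of old_1, old_2 from where it was at the start of the episode above 0.015 m).
It also fails if it takes over 53 s, if anything falls off the work surface, if the arm or the gripper's body presses on something with over 40 N, if the wrist force passes 120 N, or if a joint passes its speed limit or range.

## Robot

A 6-joint arm with a two-finger parallel gripper is mounted at the origin on the work surface. World frame = base frame: x ahead of the robot, y to its left, z up, the work surface at z = 0. Lengths are in m, angles in degrees, forces in N, time in s.
With the tool pointing down it reaches from about 0.35 to 0.875 m from the base axis. Payload 4.2 kg.
Tool frame: the origin (TCP) lies midway between the tips of the shut fingers; the grasp point (between the pads) lies 19 mm behind it; z points along the fingers, y is the line along which they close (so a half turn about z gives the same grasp; the last joint's range is limited). The gripper opens to 87 mm and grips with 3 to 60 N. Pads are 19 mm wide; open, the fingers measure 117 mm over their backs; the gripper's body (75 mm by 190 mm) begins 51 mm behind the grasp point.
Start: joints at [82.254, 22.042, 0.453, 0, -68.411, -14.817], TCP at [0.24, 0.577, 0.223] pointing down, gripper open.
Joint ranges: [-179.83, 179.83], [-69.29, 118.12], [-61.27, 80.66], [-181.25, 117.63], [-171.15, -9.14], [-177.46, 177.46]. Speed limits (degrees/s): [159.86, 159.86, 180, 180, 180, 180].

## Interface

Orientations are given as a 3x3 rotation matrix whose columns are the frame's x, y, z axes.
In Python, from station import r gives the robot as it stands.
- The arm moves only by the shell command python3 steer.py 'ROWS'. ROWS is a JSON list of rows, 1 to 8 of them, each of 7 numbers: the opening from 0.0 (shut) to 1.0 (fully open), then dx, dy, dz in m, then a rotation vector rx, ry, rz in degrees; each row is the pose to reach, as a shift and turn from the pose commanded when the command began, along the tool's axes at that moment; what a row does not reach only later rows make up. A row lasts 1/10 s, in which the tool goes at most 0.05 m and 8.59 degrees, less where a joint would pass 70% of its speed; a pose out of reach is approached as far as the arm can. The fingers move at their own pace and stop on an object; the grip force is fixed at half the most. Time passes only in rows, so rows that do not move let the fingers close. It prints the time, the measured TCP pose, the force, the opening and the grip force at its end.
- r.sense(): the state, without advancing time (a new reading comes with each control period).
- r.capture(name): name is "side" or "top" or "wrist"; returns a dict with "pixels" (384x512x3 uint8, red, green, blue), "z_map" (384x512 float32, m along the optical axis (not along the pixel's ray), 0 where there is no reading), "K" (3x3 intrinsics, pixels), "world_from_camera" (4x4, takes a point from camera to world coordinates). Camera axes: x right, y up, looking along -z (the intrinsics and any distortion apply to the point x, -y, -z); pixel columns grow to the right and rows downward; lengths in m; the calibration is good to about 2 mm. A picture is of the moment at which its call begins.
- r.finish_job(): hands the job in; it is judged then, once.
The state is a dict: "time_s": time; "joints": joint angles; "joint_velocities": joint speeds; "effort": joint torques, N m; "tcp_pos": TCP position; "ee_rot": TCP orientation; "wrist_force": force on the tool from outside, world axes, zero at the start; "moment": the same for the moment, N m; "gripper_width": opening from 0.0 (shut) to 1.0 (fully open); "gripper_force": force on a finger pad.
Only numpy, scipy, OpenCV 4.12 (cv2) and the standard library are available. Lean on these libraries where they do the work, as an engineer would, in place of code of your own. Each camera call takes 0.05 s, during which the arm holds its last target. There are 200 camera calls.

## Working session

There is one attempt and no reset: what is moved stays moved. The work goes in short steps, Python scripts to look and compute and a shell command to move; the robot and the scene stay as the last step left them, time stands still between calls to the robot, and variables do not carry over. Pictures are saved under pics/ and viewed, at most 10 in all, crops included, and the job is handed in when it is done.

```bash
ls; mkdir -p pics
python3 - <<'E'
from station import r
import cv2,numpy as np
s=r.sense();print({k:np.round(v,3).tolist() for k,v in s.items()})
for n in("side","top"):
    c=r.capture(n);cv2.imwrite(f"pics/{n}0.png",c["pixels"][...,::-1]);np.savez(f"{n}0.npz",**c)
    print(n,c["K"].tolist(),np.round(c["world_from_camera"],3).tolist(),(c["z_map"]>0).mean())
E
```

```text
pics
station.py
steer.py
{'time_s': 0.0, 'joints': [82.255, 22.091, 0.378, -0.028, -68.411, -14.818], 'joint_velocities': [0.025, -0.017, -0.01, 0.05, -0.0, -0.028], 'effort': [-0.0, -39.066, 18.74, 4.22, 0.011, -0.0], 'tcp_pos': [0.24, 0.577, 0.221], 'ee_rot': [[0.923, -0.384, -0.001], [-0.384, -0.923, -0.002], [0.0, 0.002, -1.0]], 'wrist_force': [0.019, 0.132, 0.398], 'moment': [-0.009, -0.031, -0.033], 'gripper_force': 0.0, 'gripper_width': 0.998}
side [[363.0877979324775, 0.0, 263.6279200885727], [0.0, 363.0877979324775, 195.06274115172124], [0.0, 0.0, 1.0]] [[-0.963, 0.193, -0.189, 0.357], [-0.27, -0.711, 0.649, 0.59], [-0.009, 0.676, 0.737, 0.857], [0.0, 0.0, 0.0, 1.0]] 0.9958089192708334
top [[471.8833717576009, 0.0, 256.4469042949283], [0.0, 471.8833717576009, 189.05749892572047], [0.0, 0.0, 1.0]] [[-0.014, 0.996, -0.085, 0.42], [-0.999, -0.017, -0.027, -0.087], [-0.028, 0.085, 0.996, 1.373], [0.0, 0.0, 0.0, 1.0]] 0.9956309000651041
```

View pics/side0.png

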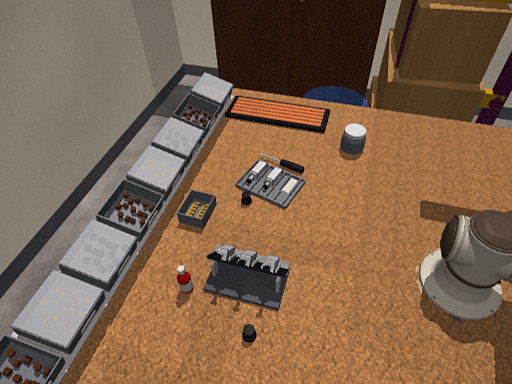

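View pics/top0.png

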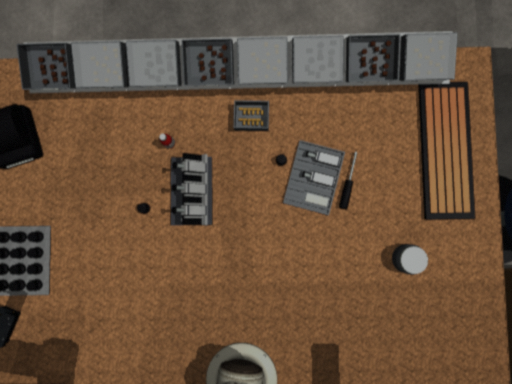

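The side view shows the rack at about (247,275) with three cylinders, and the tray at (270,183). In the top view the rack is at (192,190), its buttons pointing left (+y). The tray is at (313,177), with the empty compartment and slip at (317,199).

```bash
cat > h.py <<'E'
import numpy as np,cv2
def pts(c):
    z=c["z_map"];K=c["K"];v,u=np.mgrid[:z.shape[0],:z.shape[1]]
    p=np.stack([(u-K[0,2])/K[0,0]*z,-(v-K[1,2])/K[1,1]*z,-z,np.ones_like(z)],-1)
    return (p@np.asarray(c["world_from_camera"]).T)[...,:3]
def proj(c,P):
    q=np.linalg.inv(c["world_from_camera"])@np.append(P,1);K=c["K"]
    return K[0,2]+K[0,0]*q[0]/-q[2],K[1,2]+K[1,1]*q[1]/q[2]
E
python3 - <<'E'
from h import *
for n,box in(("top",((150,150,225,230),(280,135,350,220))),("side",((200,235,295,310),(230,150,310,210)))):
    c=dict(np.load(n+"0.npz"));P=pts(c)
    for (a,b,d,e) in box:
        I=c["pixels"][b:e,a:d].astype(int);Q=P[b:e,a:d]
        print(n,"box zmax",Q[...,2].max().round(3),"z pct",np.percentile(Q[...,2],[5,50,95]).round(3))
        m=((I.min(2)>120)&(np.ptp(I,2)<30)).astype(np.uint8)
        k,L,S,C=cv2.connectedComponentsWithStats(m)
        for i in range(1,k):
            if S[i,4]<25: continue
            q=Q[L==i];print(S[i],(C[i]+[a,b]).round(1),np.median(q,0).round(4),cv2.minAreaRect(np.float32(q[:,:2])))
        # dark tray/rack outline
        m=((np.ptp(I,2)<25)&(Q[...,2]>0.002)).astype(np.uint8)
        k,L,S,C=cv2.connectedComponentsWithStats(m);i=1+S[1:,4].argmax();q=Q[L==i]
        R=cv2.minAreaRect(np.float32(q[:,:2]));print("outline",R)
        cv2.imwrite(f"pics/crop_{n}_{a}.png",cv2.resize(c["pixels"][b:e,a:d,::-1],None,fx=4,fy=4,interpolation=cv2.INTER_CUBIC))
E
python3 -c "
import cv2,numpy as np
a=[cv2.resize(cv2.imread('pics/crop_'+s+'.png'),(380,290)) for s in('top_150','top_280','side_200','side_230')]
cv2.imwrite('pics/m.png',np.vstack([np.hstack(a[:2]),np.hstack(a[2:])]))"
```

```text
top box zmax 1.373 z pct [-0.003  0.006  0.108]
[ 40  11  15  10 116] [196.5 165.9] [0.5965 0.1124 0.0883] ((0.598945140838623, 0.11101606488227844), (0.027568576857447624, 0.03411412984132767), 1.7195147275924683)
[ 40  34  15   9 108] [196.6 187.9] [0.5357 0.1123 0.0892] ((0.5356579422950745, 0.11111713945865631), (0.03483206778764725, 0.020134832710027695), 88.03175354003906)
[ 40  56  15   8 108] [196.5 209.7] [0.4754 0.1131 0.0899] ((0.47652214765548706, 0.111557237803936), (0.019534489139914513, 0.03441772982478142), 1.2750229835510254)
outline ((0.5301342010498047, 0.05587928742170334), (0.29954075813293457, 0.2005164921283722), 86.2309799194336)
top box zmax 1.373 z pct [-0.003  0.004  0.03 ]
[ 39  18  20  12 165] [328.4 158.3] [ 0.6202 -0.2564  0.0307] ((0.5378684997558594, -0.171097069978714), (0.054437484592199326, 0.28404244780540466), 43.57897186279297)
[ 33  38  21  12 165] [323.1 178.5] [ 0.5607 -0.2406  0.0299] ((0.5089646577835083, -0.1664239764213562), (0.052300531417131424, 0.23236815631389618), 35.4705810546875)
[ 25  58  24  13 194] [316.4 199.1] [ 0.5047 -0.2219
[... 2016 characters left out ...]
631038666, 0.1676534116268158), (0.06678581237792969, 0.8642638325691223), 8.52140998840332)
[13 31 13  9 31] [248.9 185.3] [ 0.6282 -0.1847  0.0103] ((0.6348152756690979, -0.19007471203804016), (0.04285134747624397, 0.028593745082616806), 77.79986572265625)
[54 32 18 24 61] [292.4 194. ] [ 0.488  -0.1893  0.0038] ((0.48621371388435364, -0.19037549197673798), (0.11956144124269485, 0.0116825420409441), 73.71321105957031)
[29 37 13 10 40] [264.6 192. ] [ 0.572  -0.169   0.0101] ((0.4770064949989319, 0.20211178064346313), (0.03833678364753723, 0.8114402294158936), 14.520397186279297)
outline ((0.5248878598213196, 0.1443687379360199), (0.22508461773395538, 0.9257626533508301), 7.006053924560547)
```

View pics/m.png

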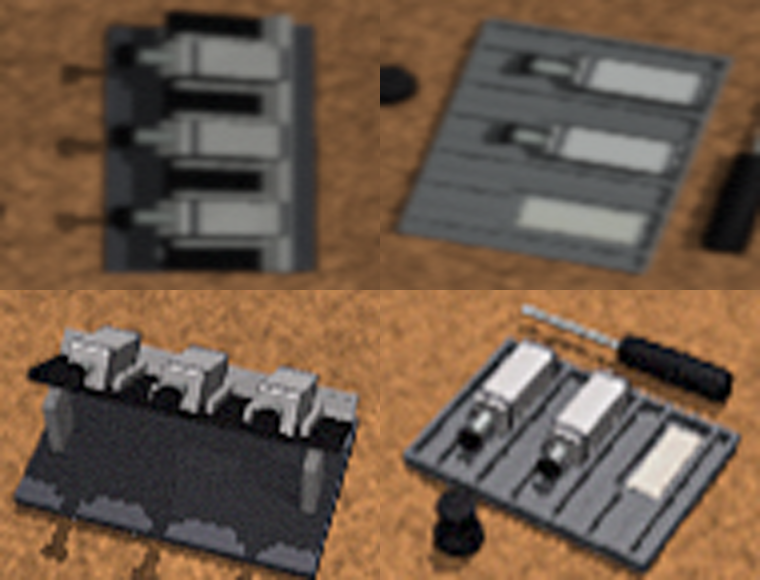

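The crops show each cylinder lying in its lane with the button towards +y. The slip is in the compartment nearest the robot. I'll move above the rack for a wrist-camera look.

```bash
cat >> h.py <<'E'
from scipy.spatial.transform import Rotation as Ro
def go(s,p,R):
    R0=np.array(s["ee_rot"]);d=R0.T@(np.array(p)-s["tcp_pos"]);w=Ro.from_matrix(R0.T@R).as_rotvec(degrees=True)
    print("t",round(s["time_s"],2),"d",d.round(4),"w",w.round(2),"rows",round(max(np.linalg.norm(d)/.05,np.linalg.norm(w)/8.59),1))
q=.5**.5
def fr(x,y): x=np.array(x,float);y=np.array(y,float);return np.stack([x,y,np.cross(x,y)],1)
DOWN=fr([0,-1,0],[-1,0,0])
E
python3 - <<'E'
from h import *;from station import r
go(r.sense(),[.536,.09,.36],DOWN)
c=dict(np.load("top0.npz"));P=pts(c);I=c["pixels"].astype(int)
# rack base edges by bench/dark boundary, printed rows of saturation
for v in (158,177,199,220): print(v,[(u,np.ptp(I[v,u]),P[v,u].round(3).tolist()) for u in range(167,178)][::2])
E
python3 steer.py '[[0,0.2,0.12,-0.137,0,0,25],[0,0.46,0.336,-0.137,0,0,67.4],[0,0.46,0.336,-0.137,0,0,67.4],[0,0.46,0.336,-0.137,0,0,67.4],[0,0.46,0.336,-0.137,0,0,67.4],[0,0.46,0.336,-0.137,0,0,67.4],[0,0.46,0.336,-0.137,0,0,67.4],[0,0.46,0.336,-0.137,0,0,67.4]]'
python3 - <<'E'
from h import *;from station import r
go(r.sense(),[.536,.09,.36],DOWN)
E
```

```text
time_s: 0.9
tcp_pos: [0.4414, 0.2466, 0.3207]
ee_rot: [[-0.005, -1.0, -0.0], [-1.0, 0.005, -0.0], [0.0, 0.0, -1.0]]
wrist_force: [1.0, 0.7, 0.4]
gripper_width: 0.358
gripper_force: 0.0
t 0.9 d [ 0.1562 -0.0953 -0.0393] w [ 0.02 -0.   -0.26] rows 3.7
```

```bash
python3 steer.py '[[0,0.156,-0.095,-0.039,0,0,-0.26],[0,0.156,-0.095,-0.039,0,0,-0.26],[0,0.156,-0.095,-0.039,0,0,-0.26],[0,0.156,-0.095,-0.039,0,0,-0.26],[0,0.156,-0.095,-0.039,0,0,-0.26],[0,0.156,-0.095,-0.039,0,0,-0.26]]'
python3 - <<'E'
from h import *;from station import r
c=r.capture("wrist");np.savez("w1.npz",**c);cv2.imwrite("pics/w1.png",c["pixels"][...,::-1]);print(c["K"],c["world_from_camera"].round(3))
E
```

```text
time_s: 1.5
tcp_pos: [0.5362, 0.092, 0.3588]
ee_rot: [[0.003, -1.0, -0.001], [-1.0, -0.003, 0.0], [-0.0, 0.001, -1.0]]
wrist_force: [-0.4, 0.7, -0.1]
gripper_width: 0.011
gripper_force: 0.0
[[269.90968711   0.         255.39839504]
 [  0.         269.90968711 190.21677741]
 [  0.           0.           1.        ]] [[-1.     0.002  0.002  0.538]
 [-0.003 -0.955 -0.297  0.01 ]
 [ 0.001 -0.297  0.955  0.52 ]
 [ 0.     0.     0.     1.   ]]
```

View pics/w1.png

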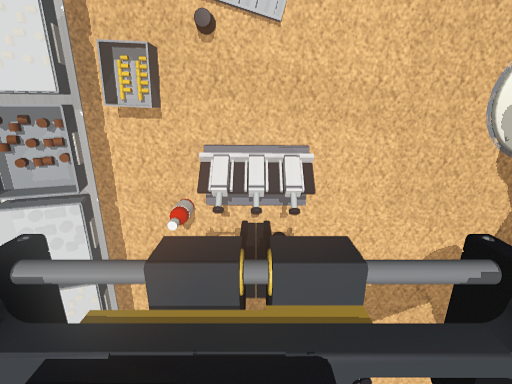

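The wrist view shows three white barrels at columns 220, 257 and 293, with black buttons at about (218,210), (256,211) and (294,211). The bottle is at (180,215).

Run:
```python
from h import *
c=dict(np.load("w1.npz"));P=pts(c);I=c["pixels"].astype(int)
q_=np.array([0,-q,q])
for u0 in(220,257,293):
    s=np.s_[150:196,u0-14:u0+15];Q=P[s];J=I[s]
    h=(Q-[0,.097,.054])@q_   # height normal to slope re barrel axis
    m=(J.min(2)>150)&(abs(h-.013)<.006);a=Q[m]
    ctr,(w,l),an=cv2.minAreaRect(np.float32(np.c_[a[:,0],(a-[0,.097,.054])@[0,q,q]]))
    n=np.linalg.svd(a-a.mean(0))[2][2]
    print("barrel",m.sum(),"x med",np.median(a[:,0]).round(4),ctr,w,l,an,"h",np.median(h[m]).round(4),"n",n.round(3))
    # x by rows
    s2=np.s_[196:217,u0-14:u0+15];J=I[s2];Q=P[s2]
    m=(J.max(2)<60)&(Q[...,2]>.09);b=Q[m]
    print(" button",m.sum(),np.argwhere(m).mean(0)+[196,u0-14],b.mean(0).round(4),b.min(0).round(3),b.max(0).round(3))
```

```text
barrel 546 x med 0.5956 (0.5959606766700745, 0.03695037588477135) 0.07608736306428909 0.025918463245034218 89.92284393310547 h 0.014 n [-0.005 -0.695  0.719]<stdin>:14: RuntimeWarning: Mean of empty slice.
  ret = um.true_divide(
Traceback (most recent call last):
ValueError: zero-size array to reduction operation minimum which has no identity
```

Run:
```python
from h import *
c=dict(np.load("w1.npz"));P=pts(c);I=c["pixels"].astype(int)
for u0 in(220,257,293):
    s=np.s_[150:220,u0-15:u0+16];Q=P[s];J=I[s]
    D=Q-[0,.097,.054];h=D@[0,-q,q];a=D@[0,q,q]
    m=(J.min(2)>150)&(abs(h-.013)<.006);print("barrel x",np.percentile(Q[m][:,0],[2,50,98]).round(4),"a",np.percentile(a[m],[1,99]).round(4),"h",np.median(h[m]).round(4))
    m=(abs(h)<.013)&(a>.09)&(a<.115);b=Q[m]
    print(" button",m.sum(),"x",(b[:,0].min()+b[:,0].max())/2,np.ptp(b[:,0]),"a",np.percentile(a[m],[50,90,98]).round(4),"h",np.percentile(h[m],[5,50,95]).round(4))
```

```text
barrel x [0.5835 0.5956 0.6082] a [0.0001 0.0687] h 0.014
 button 85 x 0.5956600013861612 0.016234589193141247 a [0.0995 0.1008 0.1011] h [-0.0044  0.006   0.0103]
barrel x [0.5243 0.536  0.5476] a [-0.0005  0.069 ] h 0.0137
 button 91 x 0.5359108257683313 0.015643450927088187 a [0.101  0.102  0.1024] h [-0.0054  0.0056  0.01  ]
barrel x [0.4634 0.4758 0.4881] a [0.0036 0.0692] h 0.0134
 button 90 x 0.4764757754363199 0.016055311895759428 a [0.1013 0.1029 0.1031] h [-0.0034  0.0049  0.0096]
```

```bash
cat >> h.py <<'E'
F=np.array([0,.097,.054]);U=np.array([0,q,q]);N=np.array([0,-q,q])
PR=fr([0,-q,q],[-1,0,0])
def press(x,a): return F+[x,0,0]+a*U
E
python3 - <<'E'
from h import *;from station import r
s=r.sense();go(s,press(.476,.16),PR);go(s,press(.476,.120),PR)
E
```

```text
t 1.55 d [-0.1178  0.0589  0.1917] w [-2.0e-02  4.5e+01  2.9e-01] rows 5.2
t 1.55 d [-0.0895  0.059   0.22  ] w [-2.0e-02  4.5e+01  2.9e-01] rows 5.2
```

```bash
python3 steer.py '[[0,-0.118,0.059,0.12,0,45,0.3],[0,-0.118,0.059,0.12,0,45,0.3],[0,-0.118,0.059,0.19,0,45,0.3],[0,-0.118,0.059,0.19,0,45,0.3],[0,-0.118,0.059,0.19,0,45,0.3],[0,-0.118,0.059,0.19,0,45,0.3],[0,-0.0895,0.059,0.22,0,45,0.3],[0,-0.0895,0.059,0.22,0,45,0.3]]'
python3 - <<'E'
from h import *;from station import r
s=r.sense();go(s,press(.476,.12),PR);go(s,press(.476,.105),PR);print(s["wrist_force"])
E
```

```text
time_s: 2.35
tcp_pos: [0.4736, 0.1789, 0.1369]
ee_rot: [[0.003, -1.0, -0.004], [-0.703, 0.001, -0.711], [0.711, 0.005, -0.703]]
wrist_force: [0.2, -0.7, -0.1]
gripper_width: 0.002
gripper_force: 0.0
t 2.35 d [-0.0007 -0.0024 -0.0034] w [ 0.23 -0.35  0.17] rows 0.1
t 2.35 d [-0.0008 -0.0024  0.0116] w [ 0.23 -0.35  0.17] rows 0.2
[ 0.20476551 -0.70959969 -0.11721903]
```

```bash
python3 steer.py '[[0,-0.001,-0.0024,0.008,0.2,-0.35,0.2],[0,-0.001,-0.0024,0.0116,0.2,-0.35,0.2],[0,-0.001,-0.0024,0.014,0.2,-0.35,0.2],[0,-0.001,-0.0024,0.0165,0.2,-0.35,0.2],[0,-0.001,-0.0024,0.019,0.2,-0.35,0.2],[0,-0.001,-0.0024,0.0205,0.2,-0.35,0.2],[0,-0.001,-0.0024,0.0205,0.2,-0.35,0.2]]'
python3 - <<'E'
from h import *;from station import r
s=r.sense();go(s,press(.476,.08),PR);print("F along z",-np.array(s["wrist_force"])@np.array(s["ee_rot"])[:,2],s["wrist_force"])
E
```

```text
time_s: 3.05
tcp_pos: [0.4799, 0.1688, 0.1253]
ee_rot: [[-0.005, -1.0, 0.007], [-0.712, -0.002, -0.702], [0.702, -0.009, -0.712]]
wrist_force: [0.3, 2.7, 4.6]
gripper_width: 0.004
gripper_force: 2.7
t 3.05 d [0.0005 0.004  0.0212] w [-0.43  0.39 -0.29] rows 0.4
F along z 5.196265934910175 [0.33993502 2.71248496 4.62727655]
```

```bash
python3 steer.py '[[0,0,0.002,0.002,0,0.3,0],[0,0,0.003,0.004,0,0.3,0],[0,0,0.0035,0.006,0,0.3,0],[0,0,0.0035,0.006,0,0.3,0]]'
python3 - <<'E'
from h import *;from station import r
s=r.sense();go(s,press(.476,.08),PR);print("F along z",-np.array(s["wrist_force"])@np.array(s["ee_rot"])[:,2],s["wrist_force"])
E
```

```text
time_s: 3.45
tcp_pos: [0.4783, 0.1661, 0.1224]
ee_rot: [[-0.005, -1.0, 0.012], [-0.709, -0.005, -0.705], [0.705, -0.013, -0.709]]
wrist_force: [3.6, 5.1, 9.2]
gripper_width: 0.003
gripper_force: 4.8
t 3.45 d [0.0005 0.0026 0.0172] w [-0.71  0.16 -0.31] rows 0.3
F along z 10.066594848964776 [3.59425531 5.13682116 9.15291806]
```

```bash
python3 steer.py '[[0,0,0,0.001,0,0,0],[0,0,0,0.0015,0,0,0],[0,0,0,0.0015,0,0,0]]'
python3 - <<'E'
from h import *;from station import r
s=r.sense();go(s,press(.476,.08),PR);print("F along z",-np.array(s["wrist_force"])@np.array(s["ee_rot"])[:,2],s["wrist_force"])
E
```

```text
time_s: 3.75
tcp_pos: [0.4784, 0.1654, 0.1217]
ee_rot: [[-0.006, -1.0, 0.013], [-0.709, -0.005, -0.705], [0.705, -0.013, -0.709]]
wrist_force: [2.1, 4.4, 10.7]
gripper_width: 0.006
gripper_force: 6.0
t 3.75 d [0.0005 0.0026 0.0162] w [-0.74  0.17 -0.33] rows 0.3
F along z 10.647671625851322 [ 2.0791301   4.36677032 10.71185162]
```

The first cylinder (x=0.476) is stiff: force rose from 5.2 to 10.6 N with travel. I'll back off and move to the middle lane.

```bash
python3 steer.py '[[0,0,0,-0.01,0,0,0],[0,0,0,-0.03,0,0,0],[0,0.0005,-0.03,-0.03,-0.7,0.2,-0.3],[0,0.0005,-0.0575,-0.025,-0.7,0.2,-0.3],[0,0.0005,-0.0575,-0.015,-0.7,0.2,-0.3],[0,0.0005,-0.0575,-0.015,-0.7,0.2,-0.3],[0,0.0005,-0.0575,-0.015,-0.7,0.2,-0.3],[0,0.0005,-0.0575,-0.015,-0.7,0.2,-0.3]]'
python3 - <<'E'
from h import *;from station import r
s=r.sense();go(s,press(.536,.08),PR);print("F along z",-np.array(s["wrist_force"])@np.array(s["ee_rot"])[:,2],s["wrist_force"])
E
```

```text
time_s: 4.55
tcp_pos: [0.5326, 0.1732, 0.1305]
ee_rot: [[0.001, -1.0, -0.007], [-0.705, 0.004, -0.709], [0.709, 0.006, -0.705]]
wrist_force: [0.5, 0.1, 0.3]
gripper_width: 0.003
gripper_force: 0.0
t 4.55 d [-0.0002 -0.0036  0.028 ] w [ 0.38 -0.15  0.07] rows 0.6
F along z 0.22470170315865365 [0.49247361 0.05697211 0.25668742]
```

```bash
python3 steer.py '[[0,0,0,0.002,0,0,0],[0,0,0,0.002,0,0,0]]'
python3 - <<'E'
from h import *;from station import r
s=r.sense();go(s,press(.536,.08),PR);print("F along z",-np.array(s["wrist_force"])@np.array(s["ee_rot"])[:,2],s["wrist_force"])
E
```

```text
time_s: 4.75
tcp_pos: [0.5327, 0.1718, 0.129]
ee_rot: [[0.001, -1.0, -0.007], [-0.705, 0.004, -0.709], [0.709, 0.006, -0.705]]
wrist_force: [-0.1, -0.7, -0.3]
gripper_width: 0.004
gripper_force: 0.0
t 4.75 d [-0.0002 -0.0035  0.0258] w [ 0.39 -0.14  0.06] rows 0.5
F along z -0.7139405378296063 [-0.13054028 -0.666124   -0.34150993]
```

```bash
python3 steer.py '[[0,0,-0.0025,0.001,0.2,0,0],[0,0,-0.0025,0.003,0.2,0,0],[0,0,-0.0025,0.005,0.2,0,0],[0,0,-0.0025,0.007,0.2,0,0],[0,0,-0.0025,0.009,0.2,0,0],[0,0,-0.0025,0.0105,0.2,0,0],[0,0,-0.0025,0.0105,0.2,0,0]]'
python3 - <<'E'
from h import *;from station import r
s=r.sense();go(s,press(.536,.08),PR);print("F along z",-np.array(s["wrist_force"])@np.array(s["ee_rot"])[:,2],s["wrist_force"])
E
```

```text
time_s: 5.45
tcp_pos: [0.5357, 0.1643, 0.1214]
ee_rot: [[0.001, -1.0, -0.003], [-0.705, 0.002, -0.709], [0.709, 0.003, -0.705]]
wrist_force: [0.7, 2.6, 3.4]
gripper_width: 0.005
gripper_force: 1.8
t 5.45 d [-0.0001 -0.0004  0.0152] w [ 0.18 -0.13  0.04] rows 0.3
F along z 4.213447154622484 [0.68087696 2.56599554 3.39166694]
```

```bash
python3 steer.py '[[0,0,0,0.003,0,0,0],[0,0,0,0.006,0,0,0],[0,0,0,0.009,0,0,0],[0,0,0,0.012,0,0,0],[0,0,0,0.014,0,0,0],[0,0,0,0.016,0,0,0],[0,0,0,0.016,0,0,0]]'
python3 - <<'E'
from h import *;from station import r
s=r.sense();go(s,press(.536,.08),PR);print("F along z",-np.array(s["wrist_force"])@np.array(s["ee_rot"])[:,2],s["wrist_force"])
E
```

```text
time_s: 6.15
tcp_pos: [0.5356, 0.1529, 0.1102]
ee_rot: [[0.001, -1.0, -0.003], [-0.705, 0.002, -0.709], [0.709, 0.003, -0.705]]
wrist_force: [1.4, 3.3, 3.9]
gripper_width: 0.006
gripper_force: 2.4
t 6.15 d [-0.0002 -0.0004 -0.0007] w [ 0.18 -0.13  0.03] rows 0.0
F along z 5.1060163427409755 [1.39802018 3.28005889 3.93620443]
```

Not at the stop yet, so I'll press on until the force rises.

```bash
python3 steer.py '[[0,0,0,0.001,0,0,0],[0,0,0,0.002,0,0,0],[0,0,0,0.003,0,0,0],[0,0,0,0.003,0,0,0]]'
python3 - <<'E'
from h import *;from station import r
s=r.sense();go(s,press(.536,.08),PR);print("F along z",-np.array(s["wrist_force"])@np.array(s["ee_rot"])[:,2],s["wrist_force"])
E
```

```text
time_s: 6.55
tcp_pos: [0.5369, 0.1529, 0.1101]
ee_rot: [[-0.0, -1.0, 0.002], [-0.707, -0.001, -0.708], [0.708, -0.001, -0.707]]
wrist_force: [-2.4, 10.8, 10.1]
gripper_width: 0.007
gripper_force: 7.3
t 6.55 d [-0.0001  0.0009 -0.0008] w [-0.09 -0.04 -0.01] rows 0.0
F along z 14.773218423349066 [-2.44088974 10.7544445  10.1321741 ]
```

Home stop reached: the force rose to 14.8 N with no further travel. On to lane x=0.596.

```bash
python3 steer.py '[[0,0,0,-0.02,0,0,0],[0,0,0,-0.05,0,0,0],[0,0,-0.03,-0.05,0,0,0],[0,0,-0.06,-0.04,0,0,0],[0,0,-0.06,-0.029,0,0,0],[0,0,-0.06,-0.029,0,0,0],[0,0,-0.06,-0.029,0,0,0]]'
python3 - <<'E'
from h import *;from station import r
s=r.sense();go(s,press(.596,.08),PR);print("F along z",-np.array(s["wrist_force"])@np.array(s["ee_rot"])[:,2],s["wrist_force"])
E
```

```text
time_s: 7.25
tcp_pos: [0.5944, 0.17, 0.1277]
ee_rot: [[0.002, -1.0, -0.006], [-0.704, 0.003, -0.71], [0.71, 0.005, -0.704]]
wrist_force: [-0.6, -0.8, 0.3]
gripper_width: 0.006
gripper_force: 0.0
t 7.25 d [-0.0006 -0.0017  0.0237] w [ 0.35 -0.26  0.09] rows 0.5
F along z -0.36972382774021456 [-0.57593341 -0.78069234  0.26757988]
```

```bash
python3 steer.py '[[0,0,-0.001,0.002,0.2,-0.2,0],[0,0,-0.001,0.004,0.2,-0.2,0],[0,0,-0.001,0.006,0.2,-0.2,0],[0,0,-0.001,0.008,0.2,-0.2,0],[0,0,-0.001,0.0095,0.2,-0.2,0],[0,0,-0.001,0.0095,0.2,-0.2,0]]'
python3 - <<'E'
from h import *;from station import r
s=r.sense();go(s,press(.596,.08),PR);print("F along z",-np.array(s["wrist_force"])@np.array(s["ee_rot"])[:,2],s["wrist_force"])
E
```

```text
time_s: 7.85
tcp_pos: [0.5969, 0.1647, 0.122]
ee_rot: [[0.0, -1.0, 0.001], [-0.708, -0.001, -0.706], [0.706, -0.001, -0.708]]
wrist_force: [0.9, 1.8, 2.7]
gripper_width: 0.005
gripper_force: 1.7
t 7.85 d [-0.0002  0.0009  0.016 ] w [-0.07  0.08  0.02] rows 0.3
F along z 3.1812874189168343 [0.8520055  1.8431789  2.65617718]
```

```bash
python3 steer.py '[[0,0,0,0.002,0,0,0],[0,0,0,0.004,0,0,0],[0,0,0,0.0045,0,0,0]]'
python3 - <<'E'
from h import *;from station import r
s=r.sense();go(s,press(.596,.08),PR);print("F along z",-np.array(s["wrist_force"])@np.array(s["ee_rot"])[:,2],s["wrist_force"])
E
```

```text
time_s: 8.15
tcp_pos: [0.5966, 0.161, 0.1183]
ee_rot: [[0.001, -1.0, -0.0], [-0.708, -0.0, -0.707], [0.707, 0.001, -0.708]]
wrist_force: [1.1, 2.0, 3.4]
gripper_width: 0.004
gripper_force: 1.7
t 8.15 d [-0.0002  0.0006  0.0108] w [0.   0.05 0.04] rows 0.2
F along z 3.8241586852094356 [1.11284602 2.04967586 3.35728005]
```

Steady, so this one is sound. I'll press it home.

```bash
python3 steer.py '[[0,0,0,0.003,0,0,0],[0,0,0,0.006,0,0,0],[0,0,0,0.009,0,0,0],[0,0,0,0.012,0,0,0],[0,0,0,0.0135,0,0,0],[0,0,0,0.0145,0,0,0],[0,0,0,0.0145,0,0,0]]'
python3 - <<'E'
from h import *;from station import r
s=r.sense();go(s,press(.596,.08),PR);print("F along z",-np.array(s["wrist_force"])@np.array(s["ee_rot"])[:,2],s["wrist_force"])
E
```

```text
time_s: 8.85
tcp_pos: [0.5978, 0.1527, 0.11]
ee_rot: [[-0.0, -1.0, 0.005], [-0.709, -0.003, -0.706], [0.706, -0.003, -0.709]]
wrist_force: [0.9, 7.1, 8.2]
gripper_width: 0.003
gripper_force: 5.5
t 8.85 d [-0.0002  0.0018 -0.001 ] w [-0.26  0.13 -0.  ] rows 0.0
F along z 10.875372773991852 [0.93114165 7.13724973 8.24649246]
```

```bash
cat >> h.py <<'E'
GR=fr([0,-q,-q],[-1,0,0])
def grip(x,a,h): return F+[x,0,0]+a*U+h*N
E
python3 steer.py '[[0,0,0,-0.02,0,0,0],[0,0,0,-0.06,0,0,0],[0,0.03,0,-0.11,0,-8,0],[0.3,0.06,0.03,-0.13,0,-16,0],[0.5,0.08,0.06,-0.15,0,-24,0],[0.53,0.1,0.1,-0.17,0,-32,0],[0.53,0.12,0.12,-0.18,0,-40,0],[0.53,0.12,0.12,-0.18,0,-45,0]]'
python3 - <<'E'
from h import *;from station import r
s=r.sense();go(s,grip(.476,.038,.14),GR)
E
```

```text
time_s: 9.65
tcp_pos: [0.4748, 0.1925, 0.3251]
ee_rot: [[0.0, -1.0, 0.006], [-1.0, -0.0, 0.012], [-0.012, -0.006, -1.0]]
wrist_force: [0.7, -0.1, 1.0]
gripper_width: 0.371
gripper_force: 0.0
t 9.65 d [ 0.1693 -0.0003  0.1433] w [ -0.3  -44.34   0.15] rows 5.2
```

```bash
python3 steer.py '[[0.53,0.05,0,0,0,-9,0],[0.53,0.1,0,0,0,-18,0],[0.53,0.15,0,0.02,0,-27,0],[0.53,0.169,0,0.06,-0.3,-36,0],[0.53,0.169,0,0.1,-0.3,-44.3,0],[0.53,0.169,0,0.143,-0.3,-44.3,0.15],[0.53,0.169,0,0.143,-0.3,-44.3,0.15],[0.53,0.169,0,0.143,-0.3,-44.3,0.15]]'
python3 - <<'E'
from h import *;from station import r
s=r.sense();go(s,grip(.476,.038,-.003),GR)
c=r.capture("wrist");np.savez("w2.npz",**c);cv2.imwrite("pics/w2.png",c["pixels"][...,::-1])
P=pts(c);I=c["pixels"].astype(int);D=P-F;h=D@N;a=D@U
for x in(.476,.536,.596):
    m=(abs(P[...,0]-x)<.02)&(I.min(2)>110)&(abs(h-.013)<.005)&(a>-.01)&(a<.08)
    if m.sum()>20: print(x,m.sum(),"x",np.percentile(P[m][:,0],[2,50,98]).round(4),"a",np.percentile(a[m],[1,99]).round(4),"h",np.median(h[m]).round(4))
E
```

```text
time_s: 10.45
tcp_pos: [0.4763, 0.024, 0.1769]
ee_rot: [[-0.007, -1.0, -0.006], [-0.715, 0.001, 0.699], [-0.699, 0.009, -0.715]]
wrist_force: [0.1, -0.6, 1.2]
gripper_width: 0.534
gripper_force: 0.0
t 10.45 d [-0.0044 -0.0005  0.1415] w [ 0.34 -0.67 -0.41] rows 2.8
0.476 1358 x [0.4627 0.4749 0.4873] a [-0.0009  0.0673] h 0.0139
0.536 1347 x [0.5227 0.535  0.5479] a [-0.0014  0.0666] h 0.0141
0.596 1454 x [0.5823 0.5942 0.6072] a [-0.0015  0.0672] h 0.0144
```

View pics/w2.png

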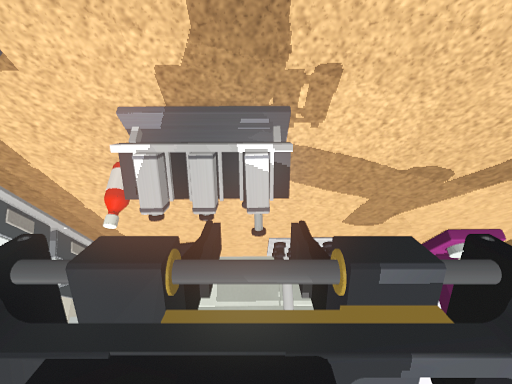

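Both sound units are home (buttons at barrel ends, 155 and 205 columns). The stiff one at column 257 has its rod out and is centred between the fingers. Descending.

```bash
python3 steer.py '[[0.53,-0.002,0,0.04,0.3,-0.7,-0.4],[0.53,-0.004,0,0.08,0.3,-0.7,-0.4],[0.53,-0.004,0,0.115,0.3,-0.7,-0.4],[0.53,-0.004,0,0.13,0.3,-0.7,-0.4],[0.53,-0.004,0,0.14,0.3,-0.7,-0.4],[0.53,-0.004,0,0.14,0.3,-0.7,-0.4]]'
python3 - <<'E'
from h import *;from station import r
s=r.sense();go(s,grip(.476,.038,-.003),GR)
E
```

```text
time_s: 11.1
tcp_pos: [0.4766, 0.1259, 0.0812]
ee_rot: [[0.006, -1.0, 0.001], [-0.707, -0.004, 0.708], [-0.708, -0.005, -0.707]]
wrist_force: [0.2, 0.5, 0.9]
gripper_width: 0.53
gripper_force: 0.0
t 11.1 d [0.0017 0.0006 0.0018] w [-0.06  0.04  0.36] rows 0.1
```

Close, then lift square to the slope.

```bash
python3 steer.py '[[0.2,0.0015,0.0006,0.001,0,0,0.3],[0.1,0.0015,0.0006,0.001,0,0,0.3],[0.1,0.0015,0.0006,0.001,0,0,0.3],[0.1,0.0015,0.0006,0.001,0,0,0.3],[0.1,0.0015,0.0006,0.001,0,0,0.3],[0.1,0.0015,0.0006,0.001,0,0,0.3]]'
```

```text
time_s: 11.7
tcp_pos: [0.4755, 0.1241, 0.0787]
ee_rot: [[-0.002, -1.0, 0.001], [-0.707, 0.002, 0.708], [-0.708, 0.001, -0.707]]
wrist_force: [-1.4, -3.8, 5.6]
gripper_width: 0.299
gripper_force: 30.0
```

```bash
python3 steer.py '[[0.1,0,0,-0.01,0,0,0],[0.1,0,0,-0.03,0,0,0],[0.1,0,0,-0.06,0,0,0],[0.1,0,0,-0.1,0,0,0],[0.1,-0.02,0,-0.13,0,0,0],[0.1,-0.04,0,-0.15,0,0,0],[0.1,-0.04,0,-0.15,0,0,0],[0.1,-0.04,0,-0.15,0,0,0]]'
python3 - <<'E'
from h import *;from station import r
c=r.capture("top");np.savez("top1.npz",**c)
w=c["world_from_camera"];K=c["K"];I=c["pixels"].astype(int)
def ray(u,v,z):
    d=w[:3,:3]@[(u-K[0,2])/K[0,0],-(v-K[1,2])/K[1,1],-1];o=w[:3,3];return o+d*(z-o[2])/d[2]
m=(I.min(2)>130)&(np.ptp(I,2)<45);M=np.zeros(m.shape,np.uint8);M[140:220,295:350]=m[140:220,295:350]
k,L,S,C=cv2.connectedComponentsWithStats(M)
for i in range(1,k):
    if S[i,4]<60: continue
    v,u=np.nonzero(L==i);z=.0045 if C[i][1]>190 else .030
    g=np.array([ray(a,b,z)[:2] for a,b in zip(u,v)]);R=cv2.minAreaRect(np.float32(g));print(S[i],C[i].round(1),ray(*C[i],z).round(4),R)
# tray outline (grey, incl everything non-wood) at z=.012
m=(np.ptp(I,2)<35);M=np.zeros(m.shape,np.uint8);M[138:218,280:346]=m[138:218,280:346]
M=cv2.morphologyEx(M,cv2.MORPH_OPEN,np.ones((5,5)));k,L,S,C=cv2.connectedComponentsWithStats(M);i=1+S[1:,4].argmax()
v,u=np.nonzero(L==i);g=np.array([ray(a,b,.012)[:2] for a,b in zip(u,v)]);print("tray",S[i],cv2.minAreaRect(np.float32(g)))
s=r.sense();print(s["tcp_pos"],s["gripper_width"])
E
```

```text
time_s: 12.5
tcp_pos: [0.4753, 0.0466, 0.2126]
ee_rot: [[-0.002, -1.0, 0.002], [-0.707, 0.003, 0.708], [-0.708, 0.0, -0.707]]
wrist_force: [-0.6, -0.3, -2.1]
gripper_width: 0.297
gripper_force: 30.0
[319 153  20  12 155] [328.3 158.4] [ 0.6194 -0.2574  0.03  ] ((0.6192452311515808, -0.2572264075279236), (0.05455093830823898, 0.023141931742429733), 74.65848541259766)
[314 173  19   6  68] [320.5 176. ] [ 0.5691 -0.2337  0.03  ] ((0.5704190135002136, -0.2408812791109085), (0.05118235945701599, 0.01436005998402834), 88.99341583251953)
[295 176  18  27 320] [302.8 189.7] [ 0.5308 -0.1827  0.03  ] ((0.5316011905670166, -0.18088692426681519), (0.06971552968025208, 0.048675090074539185), 57.90256881713867)
tray [ 280  141   66   77 4365] ((0.5633999109268188, -0.21218374371528625), (0.1871291697025299, 0.22133472561836243), 88.92865753173828)
[0.47479367 0.04676736 0.2116487 ] 0.2948906185787496
```

```bash
cat > tray.py <<'E'
from h import *
import sys
def run(f,old=True):
    c=dict(np.load(f));w=c["world_from_camera"];K=c["K"];I=c["pixels"].astype(int)
    def ray(u,v,z):
        d=w[:3,:3]@[(u-K[0,2])/K[0,0],-(v-K[1,2])/K[1,1],-1];o=w[:3,3];return o+d*(z-o[2])/d[2]
    P=pts(c);box=(P[...,0]>.42)&(P[...,0]<.7)&(P[...,1]<-.13)&(P[...,1]>-.32)
    m=((I.min(2)>125)&(np.ptp(I,2)<50)&box&(P[...,2]<.035)).astype(np.uint8)
    k,L,S,C=cv2.connectedComponentsWithStats(m)
    for i in range(1,k):
        if S[i,4]<80: continue
        zm=np.median(P[L==i][:,2]);z=.0045 if zm<.015 else .030
        v,u=np.nonzero(L==i);g=np.array([ray(a,b,z)[:2] for a,b in zip(u,v)])
        print(S[i],C[i].round(1),"z",zm.round(4),"ctr",ray(*C[i],z).round(4),cv2.minAreaRect(np.float32(g)))
run(sys.argv[1])
E
python3 tray.py top0.npz; python3 tray.py side0.npz
python3 - <<'E'
from h import *;from station import r
Y=np.array([.284,.959,0]);Y/=np.linalg.norm(Y);X=np.array([Y[1],-Y[0],0]);R=fr(-Y,-X)
go(r.sense(),[.505,-.20,.22],R)
E
```

```text
[319 153  20  12 142] [328.4 158.3] z 0.0304 ctr [ 0.6195 -0.2575  0.03  ] ((0.6196357011795044, -0.25728169083595276), (0.054436810314655304, 0.023061083629727364), 73.46807098388672)
[314 173  19  12 145] [322.8 178.5] z 0.0297 ctr [ 0.5619 -0.2403  0.03  ] ((0.5618167519569397, -0.2406860589981079), (0.054476067423820496, 0.022935999557375908), 73.54718780517578)
[306 193  23  13 184] [316.6 199.1] z 0.0054 ctr [ 0.5047 -0.2235  0.0045] ((0.5047997832298279, -0.2232113480567932), (0.06434828042984009, 0.023981720209121704), 74.90859985351562)
[250 160  16  15 107] [258.  166.8] z 0.0295 ctr [ 0.6212 -0.2559  0.03  ] ((0.6214750409126282, -0.2551843822002411), (0.06753318756818771, 0.026322877034544945), 74.68708038330078)
[267 167  15  15 111] [273.6 173.3] z 0.0292 ctr [ 0.5632 -0.2392  0.03  ] ((0.563200056552887, -0.2389937937259674), (0.06718125939369202, 0.02662368305027485), 70.27167510986328)
[267 176  21  24  80] [276.5 188.4] z 0.0038 ctr [ 0.5428 -0.1995  0.0045] ((0.538330614566803, -0.20799970626831055), (0.11639562994241714, 0.01918550208210945), 74.1039810180664)
[275 178  24  26 190] [286.9 189. ] z 0.0045 ctr [ 0.5099 -0.2058  0.0045] ((0.5117052793502808, -0.20154008269309998), (0.11675018817186356, 0.030009597539901733), 74.72016906738281)
t 12.55 d [ 0.1683 -0.0309 -0.1806] w [ 6.57 44.72 15.41] rows 5.6
```

Run:
```python
from h import *;from station import r
t=np.radians(74);Y=np.array([np.cos(t),np.sin(t),0]);X=np.array([Y[1],-Y[0],0]);R=fr(-Y,-X)
go(r.sense(),[.53,-.12,.24],R)
```

```text
t 12.55 d [ 0.0975 -0.0556 -0.1381] w [ 6.38 44.74 14.94] rows 5.5
```

```bash
python3 steer.py '[[0.1,0.02,-0.01,-0.04,1.1,8,2.5],[0.1,0.04,-0.02,-0.08,2.2,16,5],[0.1,0.06,-0.035,-0.12,3.4,24,8],[0.1,0.08,-0.05,-0.138,4.5,32,10.5],[0.1,0.0975,-0.0556,-0.138,5.6,39,13],[0.1,0.0975,-0.0556,-0.138,6.4,44.7,14.9],[0.1,0.0975,-0.0556,-0.138,6.4,44.7,14.9],[0.1,0.0975,-0.0556,-0.138,6.4,44.7,14.9]]'
python3 - <<'E'
from h import *;from station import r
c=r.capture("wrist");np.savez("w3.npz",**c);cv2.imwrite("pics/w3.png",c["pixels"][...,::-1])
E
python3 tray.py w3.npz
```

```text
time_s: 13.35
tcp_pos: [0.53, -0.119, 0.239]
ee_rot: [[-0.273, -0.962, -0.001], [-0.962, 0.273, 0.002], [-0.002, 0.002, -1.0]]
wrist_force: [0.7, -0.1, -1.2]
gripper_width: 0.298
gripper_force: 30.0
[  134    49   146   105 12769] [211.2 100.8] z 0.0098 ctr [ 0.5656 -0.2215  0.0045] ((0.5699483752250671, -0.21852152049541473), (0.13793876767158508, 0.1938410997390747), 74.12777709960938)
```

View pics/w3.png

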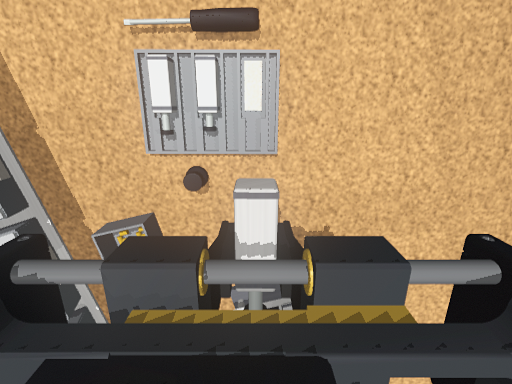

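The view shows the tray at (134–280, 49–154), the slip at (253,85), the two old rejects at (160,85) and (206,85), and the held cylinder's foot at (256,180).

Run:
```python
from h import *;from station import r
c=dict(np.load("w3.npz"));w=c["world_from_camera"];K=c["K"];I=c["pixels"].astype(int);P=pts(c)
def rays(m,z):
    v,u=np.nonzero(m);d=np.stack([(u-K[0,2])/K[0,0],-(v-K[1,2])/K[1,1],-np.ones(len(u))],1)@w[:3,:3].T;o=w[:3,3];return np.float32((o+d*((z-o[2])/d[:,2])[:,None])[:,:2])
def big(m):
    k,L,S,C=cv2.connectedComponentsWithStats(m.astype(np.uint8));i=1+S[1:,4].argmax();return L==i
B=np.zeros(I.shape[:2],bool);B[44:158,128:286]=1
R=cv2.minAreaRect(rays(big(B&(np.ptp(I,2)<40)),.012));print("tray",R)
B[:]=0;B[55:115,238:268]=1;print(I[85,235:272,0],np.ptp(I[85,235:272],1))
for t in(215,225,235):
    g=rays(big(B&(I.min(2)>t-30)&(I[...,0]>t)),.0042);print("slip",t,len(g),cv2.minAreaRect(g))
t=np.radians(R[2] if R[2]>45 else R[2]+90);Y=np.array([np.cos(t),np.sin(t)])
X=np.array([Y[1],-Y[0]]);cc=np.array(R[0])-.06*X-.0*Y;print("slip lane line pt",cc)
for u0 in(160,206):
    B[:]=0;B[50:118,u0-14:u0+16]=1;m=big(B&(P[...,2]>.024)&(I.min(2)>150));g=rays(m,.030);print("old",cv2.minAreaRect(g))
s=r.sense();T=np.array(s["ee_rot"]);D=(P-s["tcp_pos"])@T
B[:]=0;B[170:235,225:290]=1;m=B&(D[...,0]>0)&(abs(D[...,1])<.016)&(D[...,2]<.0)&(D[...,2]>-.03)
d=D[m];print("foot x",np.percentile(d[:,0],[95,98,99.5]),"y",np.percentile(d[:,1],[2,50,98]),"top z",np.percentile(d[:,2],[10,50,90]))
q1=d[(d[:,2]<-.01)];print(cv2.minAreaRect(np.float32(q1[:,:2])))
```

```text
tray ((0.5687079429626465, -0.21811506152153015), (0.13532155752182007, 0.1899963915348053), 74.12777709960938)
[173 174 179 184 183 147 172 180 182 218 243 241 240 241 241 240 240 241
 241 241 241 240 241 241 241 242 241 169 174 174 157 184 182 168 170 180
 175] [ 3  2  3  4  3  2  3  5  3  4  9  6  3  3  4  3  5  8 10 10  8  6  9  8
  3  5 10  3  2  2  1  2  3  2  4  3  2]
slip 215 878 ((0.505163311958313, -0.2241794466972351), (0.06295730918645859, 0.02369113638997078), 74.4975814819336)
slip 225 840 ((0.5048714876174927, -0.22409853339195251), (0.06295745819807053, 0.023085113614797592), 74.49798583984375)
slip 235 819 ((0.5040397644042969, -0.22455757856369019), (0.061731696128845215, 0.022156966850161552), 73.48440551757812)
slip lane line pt [ 0.5109955  -0.20170549]
old ((0.6191151142120361, -0.25858861207962036), (0.056245654821395874, 0.025926170870661736), 74.82952117919922)
old ((0.5621297359466553, -0.24240058660507202), (0.055974990129470825, 0.026478951796889305), 74.14308166503906)
foot x [0.03683115 0.036964   0.0371356 ] y [-0.01345719 -0.00033306  0.01324192] top z [-0.01513442 -0.01423682 -0.00966024]
((0.022721687331795692, -6.795302033424377e-05), (0.031842514872550964, 0.02941032685339451), 89.41986083984375)
```

```bash
cat >> h.py <<'E'
_t=np.radians(74.2);TY=np.array([np.cos(_t),np.sin(_t),0]);TR=fr(-TY,[-TY[1],TY[0],0])
E
python3 - <<'E'
from h import *;from station import r
go(r.sense(),[.5055,-.222,.05],TR)
E
```

```text
t 13.4 d [ 0.1057 -0.0043  0.1895] w [ 0.03  0.12 -0.11] rows 4.3
```

```bash
python3 steer.py '[[0.1,0.05,-0.002,0.02,0,0,0],[0.1,0.09,-0.004,0.05,0,0,0],[0.1,0.1057,-0.0043,0.09,0,0.1,-0.1],[0.1,0.1057,-0.0043,0.13,0,0.1,-0.1],[0.1,0.1057,-0.0043,0.165,0,0.1,-0.1],[0.1,0.1057,-0.0043,0.185,0,0.1,-0.1],[0.1,0.1057,-0.0043,0.1895,0,0.1,-0.1],[0.1,0.1057,-0.0043,0.1895,0,0.1,-0.1]]'
python3 - <<'E'
from h import *;from station import r
go(r.sense(),[.5055,-.222,.018],TR)
E
```

```text
time_s: 14.2
tcp_pos: [0.5061, -0.2233, 0.0509]
ee_rot: [[-0.274, -0.962, 0.001], [-0.962, 0.274, -0.001], [0.0, -0.001, -1.0]]
wrist_force: [0.1, 0.5, -1.0]
gripper_width: 0.294
gripper_force: 30.0
t 14.2 d [-0.0011  0.001   0.0329] w [-0.07 -0.03 -0.11] rows 0.7
```

```bash
python3 steer.py '[[0.1,-0.001,0.0005,0.015,0,0,0],[0.1,-0.001,0.0005,0.026,0,0,0],[0.1,-0.001,0.0005,0.031,0,0,0],[0.1,-0.001,0.0005,0.033,0,0,0],[0.1,-0.001,0.0005,0.034,0,0,0],[0.1,-0.001,0.0005,0.034,0,0,0]]'
python3 - <<'E'
from h import *;from station import r
go(r.sense(),[.5055,-.222,.016],TR)
E
```

```text
time_s: 14.8
tcp_pos: [0.5064, -0.2216, 0.0177]
ee_rot: [[-0.273, -0.962, 0.003], [-0.962, 0.273, -0.001], [0.001, -0.003, -1.0]]
wrist_force: [-0.2, 0.4, -1.6]
gripper_width: 0.297
gripper_force: 30.0
t 14.8 d [0.0006 0.0007 0.0017] w [-0.16 -0.03 -0.03] rows 0.0
```

```bash
python3 steer.py '[[0.1,0.0003,0.0005,0.001,0,0,0],[0.1,0.0003,0.0005,0.002,0,0,0],[0.1,0.0003,0.0005,0.002,0,0,0],[0.1,0.0003,0.0005,0.002,0,0,0]]'
```

```text
time_s: 15.2
tcp_pos: [0.5055, -0.2217, 0.0153]
ee_rot: [[-0.273, -0.962, 0.002], [-0.962, 0.273, -0.001], [0.001, -0.002, -1.0]]
wrist_force: [0.3, -0.1, -1.4]
gripper_width: 0.299
gripper_force: 30.0
```

```bash
python3 steer.py '[[0.1,0,0,0.0005,0,0,0],[0.1,0,0,0.001,0,0,0],[0.1,0,0,0.001,0,0,0]]'
```

```text
time_s: 15.5
tcp_pos: [0.5055, -0.2217, 0.0143]
ee_rot: [[-0.273, -0.962, 0.002], [-0.962, 0.273, -0.001], [0.001, -0.002, -1.0]]
wrist_force: [-0.6, -0.2, -0.9]
gripper_width: 0.296
gripper_force: 30.0
```

```bash
python3 steer.py '[[0.1,0,0,0.0005,0,0,0],[0.1,0,0,0.0008,0,0,0],[0.1,0,0,0.0008,0,0,0]]'
```

```text
time_s: 15.8
tcp_pos: [0.5055, -0.2218, 0.0142]
ee_rot: [[-0.273, -0.962, 0.002], [-0.962, 0.273, -0.001], [0.001, -0.002, -1.0]]
wrist_force: [-1.8, 0.7, 4.8]
gripper_width: 0.296
gripper_force: 30.0
```

Touched down. Releasing with a limited opening, then rising.

```bash
python3 steer.py '[[0.35,0,0,0,0,0,0],[0.5,0,0,0,0,0,0],[0.5,0,0,0,0,0,0],[0.5,0,0,0,0,0,0],[0.5,0,0,-0.01,0,0,0],[0.5,0,0,-0.04,0,0,0],[0.5,0,0,-0.08,0,0,0],[0.5,0,0,-0.12,0,0,0]]'; python3 steer.py '[[0.5,-0.05,0,-0.05,0,0,0],[0.5,-0.1,0,-0.1,0,0,0],[0.5,-0.1,0,-0.1,0,0,0],[0.5,-0.1,0,-0.1,0,0,0]]'
python3 - <<'E'
from h import *;from station import r
c=r.capture("wrist");np.savez("w4.npz",**c)
t=r.capture("side");cv2.imwrite("pics/w4.png",cv2.resize(np.hstack([c["pixels"][20:190,110:310],cv2.resize(t["pixels"][140:310,190:320],None,fx=1,fy=1)])[...,::-1],None,fx=2.3,fy=2.3,interpolation=cv2.INTER_CUBIC))
P=pts(c);I=c["pixels"].astype(int);D=P-[.505,-.2241,.004];TX=np.array([TY[1],-TY[0],0])
x=D@TX;y=D@TY+.035;m=(abs(x)<.02)&(abs(y-.05)<.06)&(P[...,2]>.022)&(I.min(2)>140)
print("unit x",np.percentile(x[m],[2,50,98]),"y",np.percentile(y[m],[1,99]),"z",np.median(D[m][:,2]),cv2.minAreaRect(np.float32(P[m][:,:2])))
m=(abs(x)<.012)&(y>.075)&(y<.12)&(D[...,2]>.008);print("tip y",np.percentile(y[m],[50,99]),"x",x[m].mean())
E
```

```text
time_s: 16.6
tcp_pos: [0.5049, -0.2216, 0.1352]
ee_rot: [[-0.273, -0.962, 0.001], [-0.962, 0.273, -0.001], [0.001, -0.001, -1.0]]
wrist_force: [1.2, -0.9, 0.8]
gripper_width: 0.5
gripper_force: 0.0
time_s: 17.0
tcp_pos: [0.5357, -0.1231, 0.2395]
ee_rot: [[-0.269, -0.963, 0.014], [-0.963, 0.269, -0.002], [-0.002, -0.014, -1.0]]
wrist_force: [0.9, 0.0, 1.0]
gripper_width: 0.501
gripper_force: 0.0
unit x [-0.01134686  0.00121824  0.01352259] y [0.00139962 0.07329785] z 0.025375636483698647 ((0.5126303434371948, -0.20489662885665894), (0.11044511198997498, 0.0289129838347435), 70.74970245361328)
tip y [0.11454266 0.11726582] x 3.378797666803729e-05
```

View pics/w4.png

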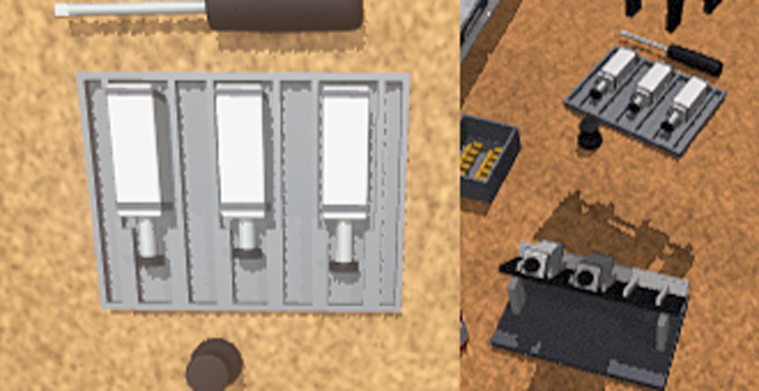

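The stiff cylinder lies flat in the third compartment at (345,150), aligned with the other two, with its plunger in the channel. The two sound ones lie in the rack at (530,265) and (588,278) with plungers home. Handing in.

```bash
python3 -c "
from station import r
print(r.finish_job())"
```

```text
the job is handed in; nothing more can be done
None
```

The job is handed in at about 17 s (no verdict came back): the stiff cylinder (lane nearest the robot, stopped at 10.6 N about 7 mm in) lies on the slip with its plunger out, and the two sound ones are home in their lanes.

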